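# Sort out four mixed-up samples between the bench instruments

## Task

The four samples are standing on the wrong instruments. Move each to its own, standing upright in the middle of the instrument's top: the brown vial on the balance, the glass beaker on the stirrer, the screw-cap tube on the cooling block and the petri dish on the light pad. Each instrument takes one sample, so use the empty cork mat as a stopover; tip nothing over, and leave the conical flask and the timer where they are.

Things in the scene. Friction and masses are not known exactly. Their poses are not given: they have to be found in the camera images.
- vial: Small brown (amber) glass vial with a black cap, loose, upright, 28 mm diameter, 62 mm tall, about 0.03 kg; the body is 28 mm wide up to 50 mm, the cap 24 mm. Origin: centre of its underside, z up along its axis. At the start it stands on the light pad or the cooling block. Belongs on the balance.
- beaker: Clear glass beaker, loose, upright, empty, open at the top, 52 mm diameter (also the grasp width), 68 mm tall, about 0.05 kg. Origin: centre of its underside, z up. At the start it stands on the light pad or the cooling block. Belongs on the stirrer.
- tube: Tall translucent plastic tube with a blue screw cap, loose, standing on its skirt, 116 mm tall; barrel 28 mm diameter (grasp it at 40 to 85 mm height), cap 34 mm diameter above 90 mm; about 0.02 kg. Origin: centre of its underside, z up. At the start it stands on the stirrer or the balance. Belongs on the cooling block.
- petri: Closed flat round petri dish with whitish lid and pale filling, loose, lying flat, 58 mm diameter over the lid (solid 55 mm), 16 mm tall (grip it in the lower 13 mm), about 0.03 kg. Origin: centre of its underside, z up. At the start it lies on the stirrer or the balance. Belongs on the light pad.
- balance: Balance, fixed: grey square housing 84 x 84 mm with a round steel pan of 68 mm diameter on top and a small dark display on its front (-x) side. Flat top 34 mm above the bench. Origin: at bench height, under the centre of the pan.
- stirrer: Magnetic stirrer, fixed: round black body of 86 mm diameter with a round dark steel top plate of 76 mm diameter and a small knob on its front (-x) side. Flat top 34 mm above the bench. Origin: at bench height, under the centre of the top.
- viewer: Light pad, fixed: black square housing 84 x 84 mm whose top is a white square panel 72 x 72 mm. Flat top 34 mm above the bench. Origin: at bench height, under the centre of the top.
- cool_block: Cooling block, fixed: bare aluminium block, oblong, 70 mm (its x, over the fins) by 96 mm (its y), plain flat top 60 x 96 mm, 34 mm above the bench. Origin: at bench height, under the centre of the top.
- cork_mat: Spare place, fixed: round cork mat of 84 mm diameter, 5 mm thick, empty at the start. Origin: at bench height, under its centre.
- flask: Bystander: loose conical glass flask with pale pink content, 83 mm diameter, 133 mm tall. Origin: centre of its underside. Not to be disturbed.
- timer: Bystander: loose small white timer, 66 x 66 x 20 mm, lying flat. Origin: centre of its underside. Not to be disturbed.
Mind the look-alikes: they are no part of the job. There is more than one size of the petri; the job needs the middle-sized.

How it is judged:
By the outcome, as a careful person would: the job done as asked, in the order asked, and still so for the second after the job is handed in, with the robot touching nothing.
It also fails if it takes over 144 s, if anything falls off the work surface, if the arm or the gripper's body presses on something with over 40 N, if the wrist force passes 120 N, or if a joint passes its speed limit or range.

## Robot

A 7-joint arm with a two-finger parallel gripper is mounted at the origin on a cart in front of the work surface, level with it; the furniture and walls round the work are solid. World frame = base frame: x ahead of the robot, y to its left, z up, the work surface at z = 0. Lengths are in m, angles in degrees, forces in N, time in s.
With the tool pointing down it reaches from about 0.4 to 0.925 m from the base axis. Payload 5.6 kg.
Tool frame: the origin (TCP) lies on the centre line of the jaws, within the pads' length; the fingertips stand 11 mm ahead of it and the grasp point (between the pads) lies 8 mm behind it (manip.nose_length is the distance from the TCP to the fingertips, in m); z points along the fingers, y is the line along which they close (so a half turn about z gives the same grasp; the last joint's range is limited). The gripper opens to 85 mm and grips with 20 to 120 N. Pads are 22 mm wide; open, the fingers measure 114 mm over their backs; the gripper's body (76 mm by 85 mm) begins 54 mm behind the grasp point. The pads swing forward as they close: fully open they stand 13 mm farther back than shut.
Start: joints at [-75, 26.786, -0.665, 91.828, 0.344, 61.387, -3.226], TCP at [0.195, 0.62, 0.242] pointing down, gripper open.
Joint ranges: [-144.91, 144.91], [-17.63, 115.5], [-89.93, 88.59], [15.96, 139.68], [-74.01, 254.01], [8.47, 105.57], [-167.45, 167.45]. Speed limits (degrees/s): [147.25, 147.25, 180, 180, 180, 180, 180].

## Interface

Orientations are given as [roll, pitch, yaw] about the fixed x, y, z axes, in that order (R = Rz(yaw) Ry(pitch) Rx(roll)).
In Python, from cell import readout, imaging, manip gives the robot as it stands.
- The arm moves only by the tool step_arm, never from a script. Its argument "rows" is a list of rows, each a list of 3 entries, a list of its own where there are three numbers: the opening, from 0 (shut) to 1 (fully open), then the shift along the tool's x, y, z in mm, then the turn about the tool's z in rad. In form: [[fingers, [tx, ty, tz], spin], ...]. A call has 1 to 8 rows; each row shifts and turns the commanded pose from where the row before left it, along the tool's axes as they then stand; what a row does not reach is not made up. A row lasts 1/10 s, in which the tool goes at most 50 mm and 8.59 degrees, less where a joint would pass 70% of its speed; a pose out of reach is approached as far as the arm can. A call is refused whole if a number of a shift passes 50 or a number of a turn 0.15, either way. A call with a gripper value outside its range is refused whole. The fingers move at their own pace and stop on an object; the grip force is fixed at half the most. Time passes only in rows, so rows that do not move let the fingers close. It gives the time, the measured TCP pose, the force, the opening and the grip force at its end, in the units of the state.
- readout.read_state(): the state, without advancing time (a new reading comes with each control period).
- imaging.grab_frame(name): name is "side" or "top" or "wrist"; returns the picture (480x640x3 uint8, blue, green, red); there is no depth.
- imaging.camera_info(name): a dict with "mtx" (3x3 intrinsics, pixels), "k1" (the pictures are not rectified: a ray, as slopes to the right and down, at radius r is drawn at 1 + k1 r^2 times it, then the intrinsics apply), "R" (3x3) and "t" (3): a world point X has camera coordinates R X + t. Camera axes: x right, y down, z forward; pixel columns grow to the right and rows downward; lengths in m; the calibration is good to about 2 mm. A picture is of the moment at which its call begins: read the wrist's pose just before it. camera_info takes no time and is no camera call; for the wrist camera it gives the pose at the moment of the call.
- manip.hand_in(): hands the job in; it is judged then, once.
The state is a dict: "time_s": time; "q": joint angles; "joint_vel": joint speeds; "joint_efforts": joint torques, N m; "tool_pos": TCP position; "ee_rot": TCP orientation; "ft_force": force on the tool from outside, world axes, zero at the start; "wrist_torque": the same for the moment, N m; "width": finger opening in m; "grip_force": force on a finger pad.
Only numpy, scipy, OpenCV 4.12 (cv2) and the standard library are available. Lean on these libraries where they do the work, as an engineer would, in place of code of your own. Each camera call takes 0.05 s, during which the arm holds its last target. There are 200 camera calls.

## Working session

There is one attempt and no reset: what is moved stays moved. The work goes in short steps, Python scripts to look and compute and a tool call to move; the robot and the scene stay as the last step left them, time stands still between calls to the robot, and variables do not carry over. Pictures are saved under pics/ and viewed, at most 14 in all, crops included, and the job is handed in when it is done.

Besides the shell and the picture viewer there is one more tool, called as name([rows], argument=value, ...), one row to a line, values as JSON. step_arm: Moves the arm, as the interface text tells. Its arguments: {"type":"object","properties":{"rows":{"type":"array","items":{"type":"array"}}},"required":["rows"]}

```bash
ls; mkdir -p pics
python3 - <<'E'
from cell import readout, imaging, manip
import cv2
s=readout.read_state(); print({k:s[k] for k in ('time_s','tool_pos','ee_rot','width','q')}, manip.nose_length)
for n in ("top","side"):
    cv2.imwrite(f"pics/{n}0.png",imaging.grab_frame(n)); c=imaging.camera_info(n); print(n,c)
E
```

```text
pics
{'time_s': 0.0, 'tool_pos': array([0.19495759, 0.61951044, 0.24133915]), 'ee_rot': array([-1.79899317e+02,  8.71145527e-03,  1.62536187e+02]), 'width': 0.08554326259613684, 'q': array([-75.00235233,  26.83567158,  -0.66405678,  91.88131935,
         0.34526744,  61.38600214,  -3.22460282])} 0.011
top {'mtx': array([[539.94134937,   0.        , 323.11831777],
       [  0.        , 539.94134937, 239.69115407],
       [  0.        ,   0.        ,   1.        ]]), 'k1': -0.05147819980580581, 'R': array([[-0.00400333, -0.99998699, -0.00316278],
       [-0.98654324,  0.00446644, -0.16343957],
       [ 0.16345157,  0.00246592, -0.98654828]]), 't': array([-0.01298206,  0.55244401,  1.06992809])}
side {'mtx': array([[553.83737078,   0.        , 309.70381421],
       [  0.        , 553.83737078, 234.36976716],
       [  0.        ,   0.        ,   1.        ]]), 'k1': -0.08379382076194841, 'R': array([[-0.99638581, -0.08489646,  0.0028123 ],
       [-0.0544657 ,  0.6131289 , -0.78810307],
       [ 0.06518285, -0.78540788, -0.61553688]]), 't': array([0.53910223, 0.07075599, 1.23983838])}
```

View pics/top0.png

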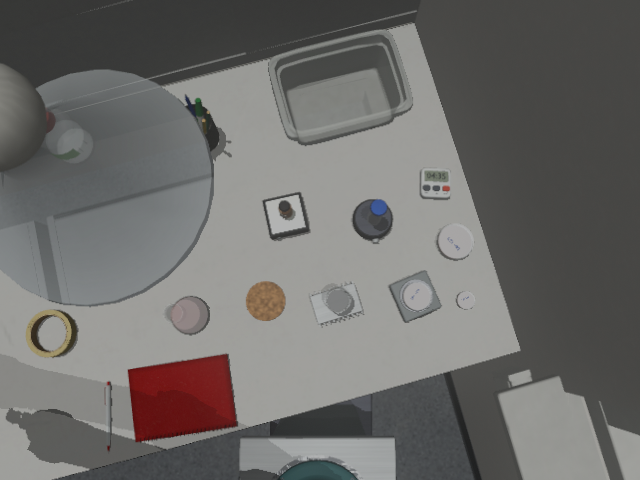

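View pics/side0.png

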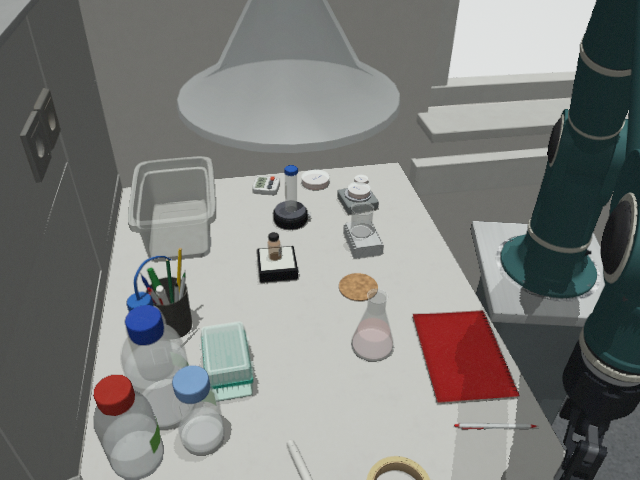

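The top view shows the vial on the light pad (286,212), the tube on the stirrer (375,215), the beaker on the cooling block (340,300) and a petri dish on the balance (416,295). The cork mat (266,300) is empty, the flask is at (190,315) and the timer at (436,183).
Petri candidates: (416,295) on the balance (middle size), (455,241) large on the bench, (466,300) small on the bench. I choose the one on the balance and check it in a crop.

```bash
cat > h.py <<'E'
import numpy as np, cv2
from cell import readout, imaging, manip
def ray(c,uv):
    m=c["mtx"]; d=np.array([(uv[0]-m[0,2])/m[0,0],(uv[1]-m[1,2])/m[1,1]]); p=d.copy()
    for _ in range(10): p=d/(1+c["k1"]*(p@p))
    R=np.array(c["R"]); return -R.T@c["t"], R.T@np.array([p[0],p[1],1])
def onz(c,uv,z):
    o,d=ray(c,uv); return o+d*(z-o[2])/d[2]
def two(c1,u1,c2,u2):
    o,d=ray(c1,u1); p,e=ray(c2,u2)
    s=np.linalg.lstsq(np.c_[d,-e],p-o,rcond=None)[0]; a=o+s[0]*d; b=p+s[1]*e
    return (a+b)/2, np.linalg.norm(a-b)
def proj(c,X):
    p=np.array(c["R"])@X+c["t"]; p=p[:2]/p[2]; p=p*(1+c["k1"]*(p@p)); m=c["mtx"]
    return p*m[0,0]+m[:2,2]
E
python3 - <<'E'
from h import *
t=cv2.imread("pics/top0.png")
cv2.imwrite("pics/crop1.png",cv2.resize(t[165:335,240:480],None,fx=3.333,fy=3.333,interpolation=cv2.INTER_CUBIC))
c=imaging.camera_info("top"); s=imaging.camera_info("side")
print("lamp",two(c,(90,187),s,(289,98)))
for z in(.5,.8):print(onz(c,(212,187),z))
for n,uv,z in [("pad",(287,215),.034),("stir",(373,219),.034),("cool",(337,303),.034),("bal",(415,296),.034),("cork",(266,301),.005),("petri",(416,295),.05),("flask",(190,315),.0),("timer",(436,183),.02),("binwall",(300,140),.1)]: print(n,onz(c,uv,z).round(3))
E
```

```text
lamp (array([0.54619221, 0.2737837 , 0.50078026]), np.float64(0.002726698598399983))
[0.54373064 0.12065509 0.5       ]
[0.46305957 0.05620209 0.8       ]
pad [0.607 0.06  0.034]
stir [ 0.598 -0.12   0.034]
cool [ 0.423 -0.043  0.034]
bal [ 0.436 -0.204  0.034]
cork [0.429 0.106 0.005]
petri [ 0.437 -0.203  0.05 ]
flask [0.4   0.267 0.   ]
timer [ 0.679 -0.259  0.02 ]
binwall [0.749 0.031 0.1  ]
```

View pics/crop1.png

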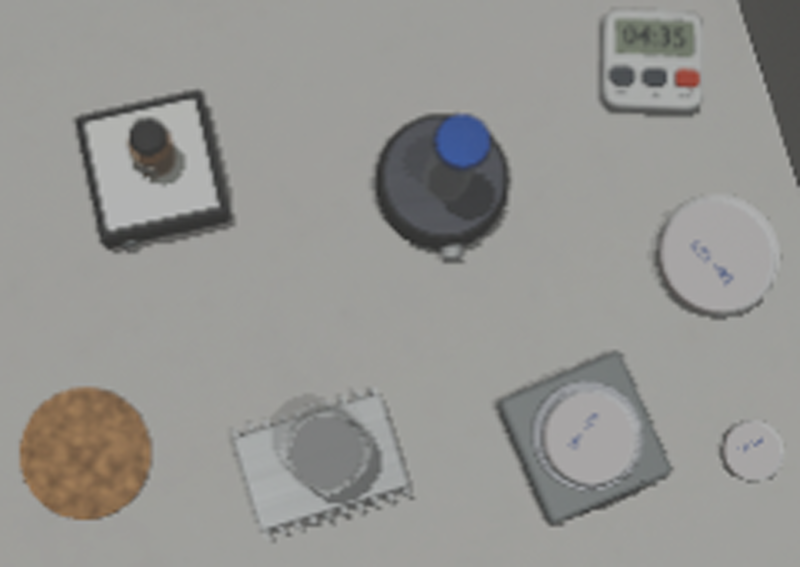

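The crop shows the middle petri on the balance pan at crop (593,437), with large and small look-alikes on the bench at (718,255) and (753,450). The choice is confirmed. The lamp rim sits at z≈0.5 over y>0.12, so I pull in first and then swing round inside it.

step_arm([
  [1,[0,-40,8],0],
  [1,[0,-40,8],0],
  [1,[0,-40,8],0],
  [1,[0,-40,8],0],
  [1,[0,-40,8],0],
  [1,[0,0,0],0],
])

```text
time_s: 0.7
tool_pos: [0.1334, 0.423, 0.2004]
ee_rot: [-179.6, 0.0, 162.5]
ft_force: [-0.8, 1.4, 0.3]
width: 0.0852
grip_force: 0.0
```

step_arm([
  [1,[-47,-2.5,0],0.105],
  [1,[-47,-2.5,0],0.105],
  [1,[-47,-2.5,0],0.105],
  [1,[-47,-2.5,0],0.105],
])

```text
time_s: 1.1
tool_pos: [0.2998, 0.3367, 0.2025]
ee_rot: [179.9, 0.0, 138.2]
ft_force: [0.1, 0.8, -0.9]
width: 0.0859
grip_force: 0.0
```

step_arm([
  [1,[-47,-2.5,0],0.105],
  [1,[-47,-2.5,0],0.105],
  [1,[-47,-2.5,0],0.105],
  [1,[-47,-2.5,0],0.105],
  [1,[-47,-2.5,0],0.105],
  [1,[-47,-2.5,0],0.105],
  [1,[-47,-2.5,0],0.105],
  [1,[-47,-2.5,0],0.105],
])

```text
time_s: 1.9
tool_pos: [0.4498, 0.002, 0.2026]
ee_rot: [179.9, 0.0, 90.1]
ft_force: [0.5, 0.2, 0.1]
width: 0.0853
grip_force: 0.0
```

step_arm([
  [1,[-47,-2.5,0],0.105],
  [1,[-47,-2.5,0],0.105],
  [1,[-47,-2.5,0],0.105],
  [1,[0,0,0],0],
  [1,[0,0,0],0],
])

```text
time_s: 2.4
tool_pos: [0.4274, -0.1359, 0.2024]
ee_rot: [180.0, 0.0, 72.2]
ft_force: [-0.0, 0.6, -0.0]
width: 0.0856
grip_force: 0.0
```

```bash
cat >> h.py <<'E'
def go(x,y,z,dyaw=0,S=None):
    """shift in tool axes (mm), yaw in deg"""
    S=S or readout.read_state(); r=np.radians(S["ee_rot"][2]); c,s=np.cos(r),np.sin(r)
    p=S["tool_pos"]; d=np.array([x,y,z])-p
    return np.round([1e3*(c*d[0]+s*d[1]),1e3*(s*d[0]-c*d[1]),-1e3*d[2]],1)
def snap(n,f):
    c=imaging.camera_info(n); i=imaging.grab_frame(n); cv2.imwrite(f"pics/{f}.png",i); np.save(f"pics/{f}.npy",{k:np.array(v) for k,v in c.items()}); return i,c
def ci(f): return np.load(f"pics/{f}.npy",allow_pickle=True).item()
E
python3 - <<'E'
from h import *
s=readout.read_state(); print(s["time_s"],s["tool_pos"],s["ee_rot"],s["q"])
i,c=snap("wrist","w1"); print(go(.437,-.203,.2))
for X in [(.437,-.203,.05),(.423,-.043,.034)]: print(proj(c,np.array(X)))
E
```

```text
2.4 [ 0.42740836 -0.13591576  0.20236698] [1.79988352e+02 7.16559629e-03 7.21813344e+01] [-21.5700442   11.14349618  39.41722839 123.18444733  -9.41529548
  48.53712727   5.75896939]
[-62.3  29.6   2.3]
[351.05740894 289.12959502]
[279.53164802 119.2138041 ]
```

View pics/w1.png

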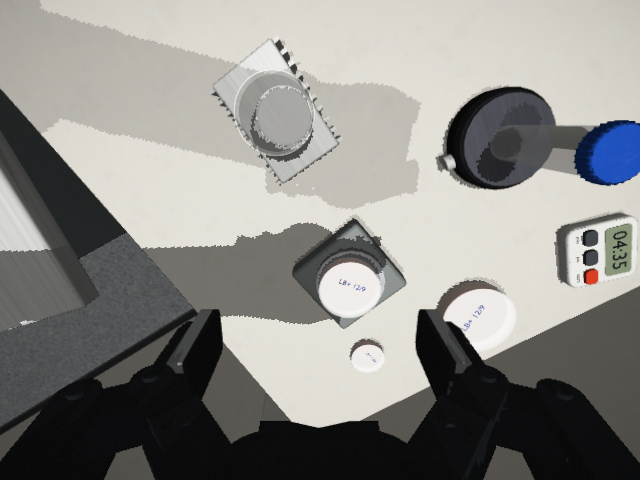

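The wrist view shows the petri lid at (350,287) on the balance. The beaker is on the cooling block at (276,113), the stirrer at (502,136) and the tube cap at (608,152).

Run:
```python
from h import *
c=ci("w1"); i=cv2.imread("pics/w1.png"); t=imaging.camera_info("top")
g=cv2.cvtColor(i,cv2.COLOR_BGR2HSV)
m=((g[...,2]>200)).astype(np.uint8); m[:,:300]=0;m[:,400:]=0;m[:240]=0
roi=np.zeros_like(m);cv2.circle(roi,(351,288),42,1,-1);m&=roi
cs=max(cv2.findContours(m,0,2)[0],key=cv2.contourArea); h=cv2.convexHull(cs); e=cv2.fitEllipse(h); print("lid",e,onz(c,e[0],.05))
P=[onz(c,q,.05) for q in cv2.ellipse2Poly(tuple(int(v) for v in e[0]),(int(e[1][0]/2),int(e[1][1]/2)),int(e[2]),0,360,90)]; print(np.linalg.norm(P[0]-P[2]),np.linalg.norm(P[1]-P[3]))
def quad(n,c,q,z):
    Q=np.array([onz(c,p,z)[:2] for p in q]); print(n,Q.mean(0).round(4),np.linalg.norm(Q-np.roll(Q,1,0),axis=1).round(3),np.degrees(np.arctan2(*(Q[1]-Q[0])[::-1])).round(1))
quad("bal",c,[(293,270),(354,217),(406,285),(343,328)],.034)
quad("cool",c,[(214,92),(272,41),(338,138),(281,183)],.034)
o=lambda q:[(240+a/3.333,165+b/3.333) for a,b in q]
quad("bal",t,o([(497,402),(620,352),(672,468),(550,518)]),.034)
quad("cool",t,o([(232,432),(382,390),(410,490),(265,535)]),.034)
quad("padwhite",t,o([(84,122),(196,98),(220,210),(106,233)]),.034)
print("stir", onz(c,(503,134),.034), onz(t,o([(444,177)])[0],.034))
print("cork",onz(t,o([(86,454)])[0],.005))
print("cap vial",onz(t,o([(149,134)])[0],.096),"tube",onz(t,o([(463,140)])[0],.15))
print("beaker bottom",onz(t,o([(330,454)])[0],.037), "wrist",onz(c,(282,117),.037))
```

```text
lid ((353.537841796875, 295.85382080078125), (68.0739974975586, 75.15908813476562), 76.19383239746094) [ 0.4372717  -0.21039732  0.05      ]
0.07083458001730139 0.06899576574641507
bal [ 0.438  -0.1978] [0.081 0.077 0.086 0.077] 24.9
cool [ 0.4219 -0.0402] [0.089 0.06  0.088 0.062] 18.8
bal [ 0.4373 -0.2046] [0.078 0.083 0.078 0.082] -68.4
cool [ 0.4217 -0.0426] [0.066 0.096 0.064 0.093] -74.6
padwhite [0.6081 0.0638] [0.073 0.073 0.074 0.073] -77.9
stir [ 0.59655431 -0.1114535   0.034     ] [ 0.59978276 -0.12077002  0.034     ]
cork [0.42834611 0.10595069 0.005     ]
cap vial [0.61402997 0.06082552 0.096     ] tube [ 0.59717183 -0.12125283  0.15      ]
beaker bottom [ 0.42615541 -0.04729146  0.037     ] wrist [ 0.42579624 -0.04215043  0.037     ]
```

step_arm([
  [1,[-32,15,30],0],
  [1,[-31,14.5,30],0],
  [1,[0,0,20],0],
  [1,[0,0,0],0],
  [1,[0,0,0],0],
])

```text
time_s: 2.95
tool_pos: [0.4367, -0.2027, 0.1222]
ee_rot: [-179.9, -0.0, 72.4]
ft_force: [-0.8, -0.2, 0.4]
width: 0.0852
grip_force: 0.0
```

Run:
```python
from h import *
s=readout.read_state(); print(s["tool_pos"],s["ee_rot"])
i,c=snap("wrist","w2"); print(proj(c,np.array([.436,-.205,.05])), proj(c,s["tool_pos"]-[0,0,.07]))
```

```text
[ 0.43674202 -0.20270413  0.12222663] [-1.79937359e+02 -1.95989418e-02  7.24496128e+01]
[319.39210618 264.59767306] [319.42215467 262.47116059]
```

View pics/w2.png

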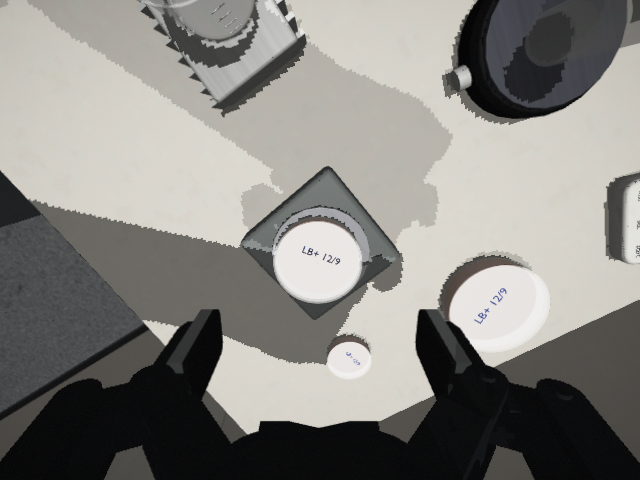

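The petri lid is centred at (318,260), right at the projected tool axis. The balance corners are at (242,244), (327,167), (400,255) and (315,320). I descend next.

step_arm([
  [1,[0,0,30],0],
  [1,[0,0,30],0],
  [1,[0,0,15],0],
  [1,[0,0,0],0],
  [1,[0,0,0],0],
])

```text
time_s: 3.5
tool_pos: [0.4371, -0.2042, 0.0483]
ee_rot: [179.9, -0.0, 72.3]
ft_force: [1.0, 0.6, 0.3]
width: 0.0858
grip_force: 0.0
```

Run:
```python
from h import *
c=ci("w2"); Q=np.array([onz(c,p,.034)[:2] for p in [(242,244),(327,167),(400,255),(315,320)]]);print(Q.mean(0),np.linalg.norm(Q-np.roll(Q,1,0),axis=1),onz(c,(318,260),.05))
```

```text
[ 0.43841423 -0.20103202] [0.07763113 0.07751875 0.07853868 0.07831839] [ 0.43611037 -0.2016688   0.05      ]
```

step_arm([
  [1,[0,0,4.5],0],
  [0.4,[0,0,0],0],
  [0.4,[0,0,0],0],
  [0.4,[0,0,0],0],
  [0.4,[0,0,0],0],
  [0.4,[0,0,0],0],
  [0.4,[0,0,0],0],
])

```text
time_s: 4.2
tool_pos: [0.4366, -0.2042, 0.0438]
ee_rot: [180.0, -0.1, 72.3]
ft_force: [-2.0, 1.3, 9.2]
width: 0.0527
grip_force: 60.8
```

step_arm([
  [0.4,[0,0,-5],0],
  [0.4,[0,0,-20],0],
  [0.4,[0,0,-30],0],
  [0.4,[0,0,-30],0],
  [0.4,[0,0,0],0],
])

```text
time_s: 4.7
tool_pos: [0.4384, -0.2052, 0.1311]
ee_rot: [179.6, -0.0, 72.3]
ft_force: [-0.1, 0.3, 0.1]
width: 0.0526
grip_force: 62.8
```

Run:
```python
from h import *
s=readout.read_state(); print(s["tool_pos"],s["ee_rot"],s["width"],s["grip_force"])
snap("wrist","w3"); print(go(.428,.106,.15))
```

```text
[ 0.43844022 -0.20516447  0.13111146] [ 1.79604842e+02 -3.80140067e-02  7.22754862e+01] 0.052560537491506104 62.78272747993469
[ 292.8 -103.4  -20.5]
```

View pics/w3.png

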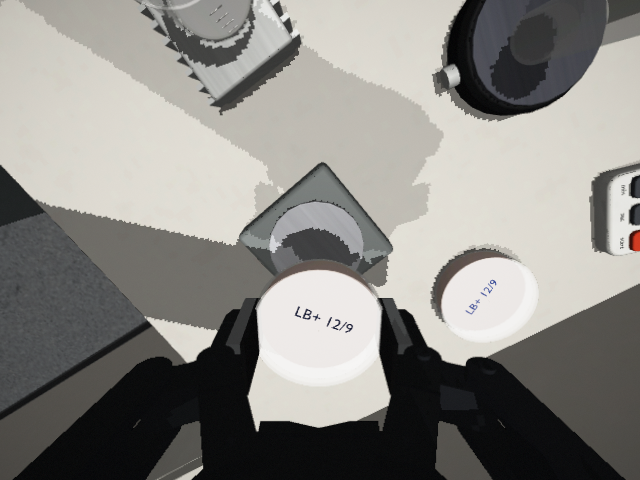

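The dish is held level between the pads, lid at (319,320); the pan shows at (316,235). I carry it to the cork mat, above beaker height.

step_arm([
  [0.4,[0,0,-15],0],
  [0.4,[0,0,-15],0],
  [0.4,[32,-1.1,0],-0.068],
  [0.4,[32,-1.1,0],-0.068],
  [0.4,[32,-1.1,0],-0.068],
  [0.4,[32,-1.1,0],-0.068],
  [0.4,[32,-1.1,0],-0.068],
])

```text
time_s: 5.45
tool_pos: [0.4577, -0.0449, 0.1569]
ee_rot: [-179.9, 0.0, 91.9]
ft_force: [1.3, -0.0, -0.7]
width: 0.0522
grip_force: 62.8
```

step_arm([
  [0.4,[32,-1.1,0],-0.068],
  [0.4,[32,-1.1,0],-0.068],
  [0.4,[32,-1.1,0],-0.068],
  [0.4,[32,-1.1,0],-0.068],
  [0.4,[32,-1.1,0],-0.068],
  [0.4,[0,0,0],0],
  [0.4,[0,0,0],0],
])

```text
time_s: 6.15
tool_pos: [0.4257, 0.11, 0.157]
ee_rot: [-179.9, 0.0, 111.3]
ft_force: [-0.3, 0.3, 0.6]
width: 0.0526
grip_force: 62.8
```

Run:
```python
from h import *
s=readout.read_state(); print(s["tool_pos"],s["ee_rot"],s["width"],s["q"])
i,c=snap("wrist","w4"); print(go(.428,.106,.015))
g=cv2.cvtColor(i,cv2.COLOR_BGR2HSV); m=((g[...,0]>5)&(g[...,0]<22)&(g[...,1]>90)).astype(np.uint8)
k=max(cv2.findContours(m,0,2)[0],key=cv2.contourArea); print(cv2.contourArea(k),cv2.boundingRect(k),onz(c,cv2.minEnclosingCircle(k)[0],.005))
c=ci("w3")
for p in [(316,241),(270,240),(362,240),(316,203)]: print(onz(c,p,.034))
```

```text
[0.42571482 0.10998778 0.15703741] [-1.79908355e+02  7.96496585e-03  1.11316108e+02] 0.052638302822584165 [-40.9374226   14.0714292   25.15738459 125.76185794  -8.88118629
  41.88986399  11.51541757]
[ -3.6   0.6 142.2]
6314.0 (275, 180, 96, 86) [0.42795631 0.11118963 0.005     ]
[ 0.43849014 -0.19968487  0.034     ]
[ 0.4077386  -0.18898318  0.034     ]
[ 0.4697676  -0.20898254  0.034     ]
[ 0.4469137  -0.17357058  0.034     ]
```

step_arm([
  [0.4,[-2,0,35],0],
  [0.4,[0,0,35],0],
  [0.4,[0,0,35],0],
  [0.4,[0,0,25],0],
  [0.4,[0,0,9],0],
  [0.4,[0,0,2],0],
  [0.4,[0,0,0],0],
])

```text
time_s: 6.9
tool_pos: [0.4278, 0.1074, 0.0172]
ee_rot: [180.0, 0.0, 111.2]
ft_force: [0.2, -0.2, 0.7]
width: 0.0525
grip_force: 62.8
```

step_arm([
  [0.4,[0,0,1.5],0],
  [0.4,[0,0,0],0],
  [0.7,[0,0,0],0],
  [1,[0,0,0],0],
  [1,[0,0,0],0],
  [1,[0,0,0],0],
  [1,[0,0,-20],0],
  [1,[0,0,-35],0],
])

```text
time_s: 7.7
tool_pos: [0.4256, 0.1073, 0.0694]
ee_rot: [-179.7, 0.0, 111.2]
ft_force: [1.1, 1.3, -0.2]
width: 0.085
grip_force: 0.0
```

step_arm([
  [1,[0,0,-35],0],
  [1,[0,0,-35],0],
  [1,[0,0,-20],0],
  [1,[0,0,0],0],
  [1,[0,0,0],0],
])

```text
time_s: 8.2
tool_pos: [0.4269, 0.1082, 0.1603]
ee_rot: [180.0, -0.0, 111.3]
ft_force: [-0.4, 0.3, -0.6]
width: 0.0854
grip_force: 0.0
```

Run:
```python
from h import *
s=readout.read_state(); print(s["tool_pos"],s["ee_rot"],s["width"])
i,c=snap("wrist","w5"); print(go(.606,.061,.16))
```

```text
[0.42693388 0.1082057  0.16025437] [ 1.79967975e+02 -2.69724221e-02  1.11275849e+02] 0.08543538296359307
[-108.9  150.3   -0.4]
```

View pics/w5.png

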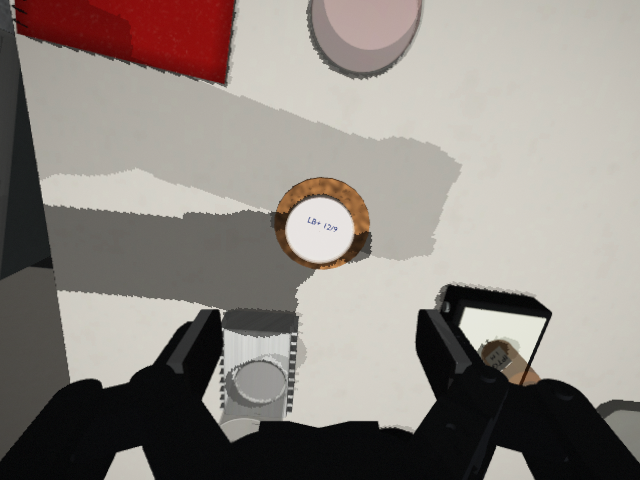

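The petri sits on the cork at (320,230), well inside the mat. Next is the vial.

step_arm([
  [1,[-22,30,0],0],
  [1,[-22,30,0],0],
  [1,[-22,30,0],0],
  [1,[-22,30,0],0],
  [1,[-21,30,0],0],
  [1,[0,0,0],0.13],
  [1,[0,0,0],0.13],
  [1,[0,0,0],0],
])

```text
time_s: 9.05
tool_pos: [0.6055, 0.0602, 0.1579]
ee_rot: [-179.8, 0.1, 96.3]
ft_force: [1.0, 0.4, -1.0]
width: 0.0853
grip_force: 0.0
```

Run:
```python
from h import *
s=readout.read_state(); print(s["tool_pos"],s["ee_rot"],s["q"])
i,c=snap("wrist","w6"); t=ci("w6"); T=imaging.camera_info("top"); S=imaging.camera_info("side")
print("cap",two(T,(284.7,205.2),S,(273.5,236)), "base proj",proj(c,np.array([.612,.061,.096])))
```

```text
[0.60551735 0.06019112 0.15787399] [-1.79775757e+02  7.98640756e-02  9.62992336e+01] [-31.45496823  30.54601488  30.29687962 103.30174618 -19.01084082
  51.50233885  13.7189154 ]
cap (array([0.61422609, 0.06121962, 0.09086383]), np.float64(0.001959522054845961)) base proj [330.41986833 267.57107209]
```

View pics/w6.png

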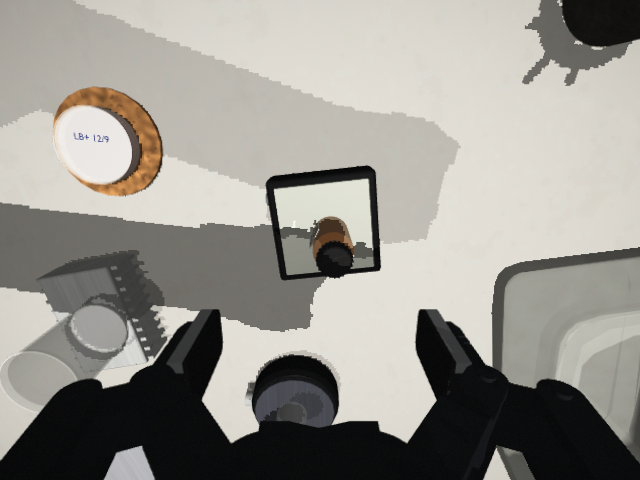

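The cap is at (335,260). The white panel corners are at (274,187), (374,177), (378,266) and (284,275).

Run:
```python
from h import *
c=ci("w6"); print("vial",onz(c,(335,260),.096),"base",onz(c,(327,232),.05))
Q=np.array([onz(c,p,.034)[:2] for p in [(274,187),(374,177),(378,266),(284,275)]]);print(Q.mean(0),np.linalg.norm(Q-np.roll(Q,1,0),axis=1))
x,y=onz(c,(335,260),.096)[:2]; print(go(x,y,.059),go(.6135,.062,.059))
```

```text
vial [0.61417594 0.06631032 0.096     ] base [0.60979376 0.06926352 0.05      ]
[0.61063316 0.06736328] [0.07259915 0.07502195 0.07210512 0.07705909]
[ 4.8  9.3 99.3] [ 0.6  8.1 99.3]
```

step_arm([
  [1,[2.5,8.7,0],0],
  [1,[0,0,30],0],
  [1,[0,0,30],0],
  [1,[0,0,30],0],
  [1,[0,0,9],0],
  [1,[0,0,0],0],
  [1,[0,0,0],0],
])

```text
time_s: 9.8
tool_pos: [0.6158, 0.0642, 0.0623]
ee_rot: [179.9, -0.0, 96.4]
ft_force: [-0.3, 0.2, 1.7]
width: 0.0855
grip_force: 0.0
```

step_arm([
  [0.6,[0,0,0],0],
  [0.4,[0,0,0],0],
  [0.1,[0,0,0],0],
  [0.1,[0,0,0],0],
  [0.1,[0,0,0],0],
  [0.1,[0,0,0],0],
  [0.1,[0,0,0],0],
  [0.1,[0,0,0],0],
])

```text
time_s: 10.6
tool_pos: [0.6151, 0.0643, 0.0621]
ee_rot: [180.0, -0.0, 96.4]
ft_force: [-1.7, 0.6, 6.4]
width: 0.0258
grip_force: 59.0
```

Run:
```python
from h import *
s=readout.read_state(); print(s["tool_pos"],s["ee_rot"],s["width"],s["grip_force"])
c=ci("w3"); print("lid held",onz(c,(319,319),.138),"tcp .4384 -.2052")
```

```text
[0.61511849 0.06430232 0.06206028] [ 1.79960293e+02 -2.35390479e-02  9.63571165e+01] 0.025796465702713586 58.974651008611545
lid held [ 0.44003583 -0.19908043  0.138     ] tcp .4384 -.2052
```

step_arm([
  [0.1,[0,0,-5],0],
  [0.1,[0,0,-20],0],
  [0.1,[0,0,-30],0],
  [0.1,[0,0,-30],0],
  [0.1,[0,0,-15],0],
  [0.1,[0,0,0],0],
  [0.1,[0,0,0],0],
])

```text
time_s: 11.3
tool_pos: [0.6142, 0.0645, 0.1604]
ee_rot: [-179.9, -0.0, 96.4]
ft_force: [-0.5, -0.4, -0.2]
width: 0.0256
grip_force: 58.9
```

Run:
```python
from h import *
s=readout.read_state(); p=s["tool_pos"];print(p,s["ee_rot"],s["width"])
i,c=snap("wrist","w7"); print(go(.4375,-.203,.16), proj(c,p+[0,0,.035]))
cv2.imwrite("pics/w7c.png",i[140:480,140:500])
```

```text
[0.61419664 0.06447281 0.16043514] [-1.79939057e+02 -1.28513458e-02  9.63746528e+01] 0.025607865799268065
[-2.462e+02 -2.049e+02 -2.000e-01] [319.94207564 378.99741581]
```

View pics/w7c.png

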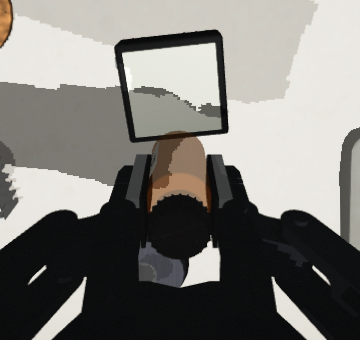

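The vial is held upright, cap at crop (180,230), about 2–3 mm off the tool axis. The panel is clear, with corners at crop (123,50), (216,43), (223,132) and (133,137). I carry it to the balance.

step_arm([
  [0.1,[-20,-17,0],0],
  [0.1,[-25,-21,0],0],
  [0.1,[-25,-21,0],0],
  [0.1,[-25,-21,0],0],
  [0.1,[-25,-21,0],0],
  [0.1,[-25,-21,0],0],
  [0.1,[-25,-21,0],0],
  [0.1,[-25,-21,0],0],
])

```text
time_s: 12.15
tool_pos: [0.4716, -0.1485, 0.1599]
ee_rot: [-179.8, -0.0, 96.4]
ft_force: [-0.2, -0.1, -0.1]
width: 0.0256
grip_force: 58.9
```

step_arm([
  [0.1,[-25,-21,0],0],
  [0.1,[-25,-20,0],0],
  [0.1,[0,0,0],0.14],
  [0.1,[0,0,0],0.14],
  [0.1,[0,0,0],0.14],
  [0.1,[0,0,0],0],
  [0.1,[0,0,0],0],
])

```text
time_s: 12.85
tool_pos: [0.4377, -0.2016, 0.1604]
ee_rot: [-179.9, 0.0, 72.5]
ft_force: [-0.4, -0.1, -0.1]
width: 0.0258
grip_force: 58.9
```

Run:
```python
from h import *
s=readout.read_state(); p=s["tool_pos"];print(p,s["ee_rot"],s["width"])
i,c=snap("wrist","w8"); print(go(.4375,-.203,.064))
cv2.imwrite("pics/w8c.png",i[100:480,140:500])
print(proj(c,np.array([.4375,-.203,.034])))
```

```text
[ 0.43766537 -0.2016383   0.16039666] [-1.79891297e+02  3.81038700e-02  7.24998077e+01] 0.025768280242704042
[-1.4  0.1 96.6]
[319.7675942  236.72370665]
```

View pics/w8c.png

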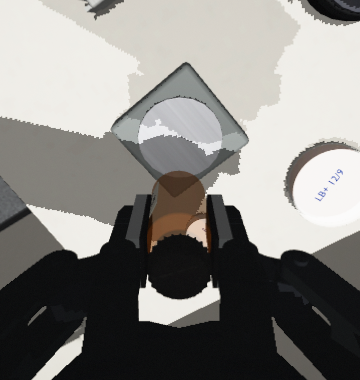

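The pan centre at crop (180,138), i.e. full (320,238), matches the prediction of (320,237). I lower the vial.

step_arm([
  [0.1,[-1,0,30],0],
  [0.1,[0,0,30],0],
  [0.1,[0,0,25],0],
  [0.1,[0,0,9],0],
  [0.1,[0,0,2],0],
  [0.1,[0,0,0],0],
  [0.1,[0,0,0],0],
])

```text
time_s: 13.6
tool_pos: [0.4387, -0.2033, 0.0663]
ee_rot: [179.9, -0.0, 72.3]
ft_force: [0.5, -0.1, -0.3]
width: 0.0258
grip_force: 59.0
```

step_arm([
  [0.1,[0,0,1],0],
  [0.1,[0,0,0.5],0],
  [0.1,[0,0,0],0],
])

```text
time_s: 13.9
tool_pos: [0.4381, -0.2028, 0.0641]
ee_rot: [180.0, -0.0, 72.3]
ft_force: [-0.7, -0.8, -1.4]
width: 0.0257
grip_force: 59.0
```

step_arm([
  [0.1,[0,0,1],0],
  [0.1,[0,0,0.8],0],
  [0.1,[0,0,0],0],
])

```text
time_s: 14.2
tool_pos: [0.438, -0.2029, 0.0621]
ee_rot: [180.0, -0.0, 72.3]
ft_force: [-0.0, 0.8, 1.2]
width: 0.0256
grip_force: 59.3
```

step_arm([
  [0.4,[0,0,0],0],
  [0.6,[0,0,0],0],
  [1,[0,0,0],0],
  [1,[0,0,0],0],
  [1,[0,0,-25],0],
  [1,[0,0,-35],0],
  [1,[0,0,-40],0],
  [1,[0,0,0],0],
])

```text
time_s: 15.0
tool_pos: [0.4405, -0.2043, 0.1661]
ee_rot: [179.5, -0.1, 72.3]
ft_force: [-0.0, 0.0, 0.2]
width: 0.0851
grip_force: 0.0
```

step_arm([
  [1,[32,-1.1,0],-0.068],
  [1,[32,-1.1,0],-0.068],
  [1,[32,-1.1,0],-0.068],
  [1,[32,-1.1,0],-0.068],
  [1,[32,-1.1,0],-0.068],
  [1,[32,-1.1,0],-0.068],
  [1,[32,-1.1,0],-0.068],
  [1,[32,-1.1,0],-0.068],
])

```text
time_s: 15.8
tool_pos: [0.4468, 0.0513, 0.1616]
ee_rot: [-180.0, 0.0, 103.6]
ft_force: [-0.0, 0.2, 0.1]
width: 0.0856
grip_force: 0.0
```

step_arm([
  [1,[32,-1.1,0],-0.068],
  [1,[32,-1.1,0],-0.068],
  [1,[0,0,0],0],
  [1,[0,0,0],0],
])

```text
time_s: 16.2
tool_pos: [0.4277, 0.1113, 0.1617]
ee_rot: [-180.0, 0.0, 111.3]
ft_force: [-0.1, 0.0, -0.5]
width: 0.0857
grip_force: 0.0
```

Run:
```python
from h import *
s=readout.read_state(); p=s["tool_pos"];print(p,s["ee_rot"],s["width"])
i,c=snap("wrist","w9"); print(go(.4275,.107,.0155))
g=cv2.cvtColor(i,cv2.COLOR_BGR2HSV); print("pred",proj(c,np.array([.4275,.107,.021])))
m=((g[...,0]>5)&(g[...,0]<22)&(g[...,1]>90)).astype(np.uint8)
k=max(cv2.findContours(m,0,2)[0],key=cv2.contourArea); hull=np.zeros_like(m); cv2.fillPoly(hull,[cv2.convexHull(k)],1)
w=hull&(g[...,1]<40)&(g[...,2]>150); k2=max(cv2.findContours(w.astype(np.uint8),0,2)[0],key=cv2.contourArea); print(cv2.boundingRect(k),cv2.boundingRect(k2),cv2.contourArea(k2))
a,b,ww,hh=cv2.boundingRect(k2);print(onz(c,(a+ww/2,b+hh/2),.021))
snap("top","t2")
```

```text
[0.42771185 0.11126402 0.16167255] [-1.79969056e+02  3.88262812e-03  1.11310913e+02] 0.08567319312143695
[ -3.   -1.8 146.3]
pred [317.27574517 234.67728979]
(273, 180, 94, 91) (284, 200, 68, 64) 3330.0
[0.42721227 0.1094146  0.021     ]
```

step_arm([
  [1,[-2,-0.8,35],0],
  [1,[0,0,35],0],
  [1,[0,0,35],0],
  [1,[0,0,28],0],
  [1,[0,0,10],0],
  [1,[0,0,1.5],0],
  [1,[0,0,0],0],
  [1,[0,0,0],0],
])

```text
time_s: 17.1
tool_pos: [0.4291, 0.109, 0.0187]
ee_rot: [179.9, 0.0, 111.2]
ft_force: [-0.8, -0.1, -0.0]
width: 0.0851
grip_force: 0.0
```

step_arm([
  [1,[0,0,3.5],0],
  [0.6,[0,0,0],0],
  [0.4,[0,0,0],0],
  [0.4,[0,0,0],0],
  [0.4,[0,0,0],0],
  [0.4,[0,0,0],0],
  [0.4,[0,0,0],0],
])

```text
time_s: 17.8
tool_pos: [0.4283, 0.1091, 0.0149]
ee_rot: [180.0, -0.0, 111.3]
ft_force: [-2.5, -0.8, 11.4]
width: 0.0525
grip_force: 60.4
```

step_arm([
  [0.4,[0,0,-5],0],
  [0.4,[0,0,-20],0],
  [0.4,[0,0,-35],0],
  [0.4,[0,0,-35],0],
  [0.4,[0,0,-25],0],
  [0.4,[0,0,0],0],
  [0.4,[0,0,0],0],
])

```text
time_s: 18.5
tool_pos: [0.428, 0.1093, 0.1343]
ee_rot: [179.9, -0.0, 111.3]
ft_force: [-0.8, -0.4, -0.8]
width: 0.0522
grip_force: 62.8
```

Run:
```python
from h import *
s=readout.read_state(); p=s["tool_pos"];print(p,s["ee_rot"],s["width"])
i,c=snap("wrist","w10"); print(go(.608,.065,.13))
g=cv2.cvtColor(i,cv2.COLOR_BGR2HSV); roi=(g[...,1]<50)&(g[...,2]>165); roi[:240]=0; roi[:,:255]=0; roi[:,385:]=0
print("tcp proj at lid",proj(c,p+[0,0,.006]), cv2.boundingRect(max(cv2.findContours(roi.astype(np.uint8),0,2)[0],key=cv2.contourArea)))
c7=ci("w7"); Q=np.array([onz(c7,q,.034)[:2] for q in [(263,190),(356,183),(363,272),(273,277)]]);print("pad",Q.mean(0),np.linalg.norm(Q-np.roll(Q,1,0),axis=1))
i7=cv2.imread("pics/w7.png"); g=cv2.cvtColor(i7,cv2.COLOR_BGR2GRAY)
```

```text
[0.42800404 0.10927608 0.13426128] [ 1.79932125e+02 -3.17971501e-02  1.11285550e+02] 0.05220691852850733
[-106.5  152.3    3.5]
tcp proj at lid [319.87221517 331.32348731] (255, 240, 130, 191)
pad [0.60950992 0.06640152] [0.07275955 0.07075365 0.07388012 0.07466938]
```

step_arm([
  [0.4,[-21.5,30.5,0],0],
  [0.4,[-21.5,30.5,0],0],
  [0.4,[-21.5,30.5,0],0],
  [0.4,[-21.5,30.5,0],0],
  [0.4,[-21.5,30.5,0],0],
  [0.4,[0,0,0],0.13],
  [0.4,[0,0,0],0.13],
  [0.4,[0,0,0],0],
])

```text
time_s: 19.35
tool_pos: [0.6081, 0.0634, 0.1316]
ee_rot: [-179.8, 0.1, 96.3]
ft_force: [-0.1, -0.6, -0.1]
width: 0.0525
grip_force: 62.9
```

Run:
```python
from h import *
s=readout.read_state(); p=s["tool_pos"];print(p,s["ee_rot"],s["width"])
i,c=snap("wrist","w11"); print(go(.6085,.0643,.0465))
cv2.imwrite("pics/w11c.png",i[140:480,140:500]); print(proj(c,np.array([.6085,.0643,.034])))
```

```text
[0.60812662 0.06339192 0.13156609] [-1.79774327e+02  7.73715782e-02  9.63019434e+01] 0.052546378886389966
[ 0.5  0.4 85.5]
[320.52964014 246.59375208]
```

View pics/w11c.png

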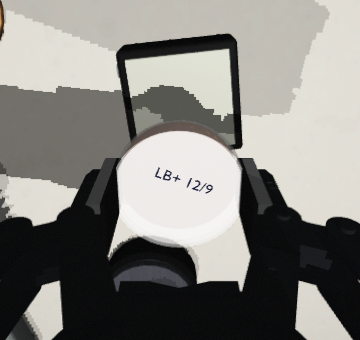

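The held dish's lid is at crop (179,177) and the panel centre near crop (184,103). I shift 1.5 mm outward and descend.

step_arm([
  [0.4,[0,1.5,30],0],
  [0.4,[0,0,30],0],
  [0.4,[0,0,18],0],
  [0.4,[0,0,6],0],
  [0.4,[0,0,1],0],
  [0.4,[0,0,0],0],
  [0.4,[0,0,0],0],
])

```text
time_s: 20.1
tool_pos: [0.6116, 0.0642, 0.0503]
ee_rot: [179.9, -0.0, 96.4]
ft_force: [-0.7, -0.1, -0.2]
width: 0.0524
grip_force: 62.9
```

Run:
```python
from h import *
t=cv2.imread("pics/t2.png"); c=imaging.camera_info("top")
g=cv2.cvtColor(t,cv2.COLOR_BGR2HSV)
for n,(u,v) in {"petri":(266,300)}.items():
    r=t[v-35:v+35,u-35:u+35]; h=g[v-35:v+35,u-35:u+35]; m=((h[...,1]<40)&(h[...,2]>150)).astype(np.uint8)
    hull=((h[...,1]>80)).astype(np.uint8); k=max(cv2.findContours(hull,0,2)[0],key=cv2.contourArea); f=np.zeros_like(m);cv2.fillPoly(f,[cv2.convexHull(k)],1)
    m&=f; print(m.sum(), cv2.boundingRect(m)); a,b,w,hh=cv2.boundingRect(m); print(onz(c,(u-35+a+(w-1)/2,v-35+b+(hh-1)/2),.018))
```

```text
0 (0, 0, 0, 0)
[0.50485828 0.17997398 0.018     ]
```

step_arm([
  [0.4,[0,-1,3],0],
  [0.4,[0,0,1.5],0],
  [0.4,[0,0,0.8],0],
  [0.4,[0,0,0],0],
  [0.4,[0,0,0],0],
])

```text
time_s: 20.6
tool_pos: [0.6096, 0.0642, 0.044]
ee_rot: [180.0, -0.0, 96.4]
ft_force: [-1.6, 0.6, 4.1]
width: 0.0522
grip_force: 63.4
```

step_arm([
  [0.7,[0,0,0],0],
  [1,[0,0,0],0],
  [1,[0,0,0],0],
  [1,[0,0,-25],0],
  [1,[0,0,-40],0],
  [1,[0,0,-45],0],
  [1,[0,0,-20],0],
  [1,[0,0,0],0],
])

```text
time_s: 21.4
tool_pos: [0.6119, 0.0641, 0.1773]
ee_rot: [179.6, -0.0, 96.4]
ft_force: [0.1, 0.3, 0.4]
width: 0.0857
grip_force: 0.0
```

Run:
```python
from h import *
s=readout.read_state(); p=s["tool_pos"];print(p,s["ee_rot"],s["width"])
i,c=snap("wrist","w12"); g=cv2.cvtColor(i,cv2.COLOR_BGR2GRAY)
# dark housing frame: contour of black ring around pad
u=proj(c,np.array([.609,.065,.034])); print(u)
m=(g<45).astype(np.uint8); r=np.zeros_like(m); cv2.circle(r,tuple(int(v) for v in u),80,1,-1); m&=r
k=max(cv2.findContours(m,0,2)[0],key=cv2.contourArea); f=cv2.minAreaRect(k); print(f, onz(c,f[0],.03))
print(go(.4245,-.044,.19))
cv2.imwrite("pics/w12c.png",cv2.resize(i[int(u[1])-90:int(u[1])+90,int(u[0])-90:int(u[0])+90],None,fx=3,fy=3))
```

```text
[0.61185509 0.06407577 0.1773379 ] [ 1.79608851e+02 -4.93050497e-02  9.63504656e+01] 0.08566636279628102
[314.80899779 227.91292281]
((314.71954345703125, 220.47561645507812), (98.50493621826172, 101.37614440917969), 83.6598129272461) [0.60833606 0.07033275 0.03      ]
[ -86.9 -196.8  -14.9]
```

View pics/w12c.png

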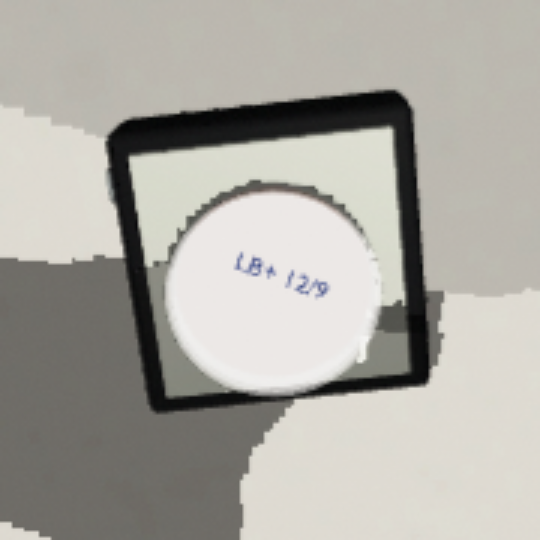

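The petri lies flat on the panel. Lid centre is at crop (273,290) and panel corners at (130,155), (395,128), (413,375) and (165,398).

Run:
```python
from h import *
c=ci("w12"); f=lambda p:(314-90+p[0]/3,227-90+p[1]/3)
print(onz(c,f((273,289)),.049),np.mean([onz(c,f(p),.034) for p in [(130,155),(395,128),(413,375),(165,398)]],0))
```

```text
[0.60920925 0.06500579 0.049     ] [0.60984795 0.06617339 0.034     ]
```

step_arm([
  [1,[-12,-28,-15],0],
  [1,[-12.5,-28,0],0],
  [1,[-12.5,-28,0],0],
  [1,[-12.5,-28,0],0],
  [1,[-12.5,-28,0],0],
  [1,[-12.5,-28,0],0.1],
  [1,[-12.5,-28,0],0.1],
  [1,[0,0,0],0],
])

```text
time_s: 22.25
tool_pos: [0.4185, -0.0426, 0.1871]
ee_rot: [-179.7, -0.0, 84.6]
ft_force: [0.2, 0.7, -0.0]
width: 0.0857
grip_force: 0.0
```

step_arm([
  [1,[0,0,0],0],
])

```text
time_s: 22.35
tool_pos: [0.4226, -0.0412, 0.1881]
ee_rot: [-180.0, -0.0, 84.9]
ft_force: [0.3, 1.2, -0.0]
width: 0.0854
grip_force: 0.0
```

Run:
```python
from h import *
s=readout.read_state(); p=s["tool_pos"];print(p,s["ee_rot"],s["width"])
i,c=snap("wrist","w13")
cv2.imwrite("pics/w13c.png",i[60:420,80:560]); print(go(.4255,-.045,.064),proj(c,np.array([.4255,-.045,.034])),proj(c,np.array([.4255,-.045,.102])))
```

```text
[ 0.42257053 -0.04118607  0.18811012] [-1.79952977e+02 -8.57036523e-03  8.49372023e+01] 0.08543866013406126
[ -3.8   2.5 124.3] [323.00858492 229.38759457] [324.14069856 258.34622328]
```

View pics/w13c.png

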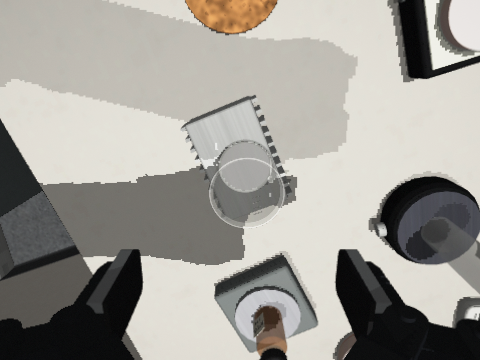

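The beaker base is at crop (245,166) and its rim at (247,193). The vial stands upright on the balance pan at (267,320), and the stirrer with the tube is at (435,220).

Run:
```python
from h import *
c=ci("w13"); f=lambda p:(80+p[0],60+p[1])
a=onz(c,f((245,166)),.036); b=onz(c,f((247,193)),.102); print(a,b,go(*((a+b)/2)[:2],.066))
Q=np.array([onz(c,f(p),.034)[:2] for p in [(183,127),(254,97),(290,186)]]); print("cool",(Q[0]+Q[2])/2,np.linalg.norm(Q[0]-Q[1]),np.linalg.norm(Q[2]-Q[1]))
```

```text
[ 0.42750635 -0.04148293  0.036     ] [ 0.42777413 -0.04125254  0.102     ] [ -0.    4.3 122.3]
cool [ 0.42215194 -0.0337981 ] 0.06413097395360792 0.0840011614715719
```

step_arm([
  [1,[-1.5,4,20],0],
  [1,[0,0,30],0],
  [1,[0,0,30],0],
  [1,[0,0,30],0],
  [1,[0,0,12],0],
  [1,[0,0,0],0],
  [1,[0,0,0],0],
])

```text
time_s: 23.1
tool_pos: [0.4277, -0.0434, 0.0671]
ee_rot: [180.0, 0.0, 84.9]
ft_force: [-0.3, -0.0, -0.7]
width: 0.085
grip_force: 0.0
```

step_arm([
  [0.8,[0,0,0],0],
  [0.6,[0,0,0],0],
  [0.4,[0,0,0],0],
  [0.4,[0,0,0],0],
  [0.4,[0,0,0],0],
  [0.4,[0,0,0],0],
  [0.4,[0,0,0],0],
])

```text
time_s: 23.8
tool_pos: [0.4278, -0.043, 0.0679]
ee_rot: [179.9, -0.1, 84.9]
ft_force: [-1.2, 0.8, 8.0]
width: 0.05
grip_force: 60.5
```

step_arm([
  [0.4,[0,0,-10],0],
  [0.4,[0,0,-25],0],
  [0.4,[0,0,-25],0],
  [0.4,[25,-2.2,0],0],
  [0.4,[25,-2.2,0],0],
  [0.4,[25,-2.2,0],0],
  [0.4,[25,-2.2,0],0],
  [0.4,[25,-2.2,0],0],
])

```text
time_s: 24.6
tool_pos: [0.4271, 0.0834, 0.1276]
ee_rot: [179.9, -0.0, 84.9]
ft_force: [0.7, -0.3, -0.8]
width: 0.0501
grip_force: 62.3
```

step_arm([
  [0.4,[25,-2.2,0],0],
  [0.4,[0,0,0],0],
  [0.4,[0,0,20],0],
  [0.4,[0,0,25],0],
  [0.4,[0,0,25],0],
  [0.4,[0,0,15],0],
  [0.4,[0,0,0],0],
  [0.4,[0,0,0],0],
])

```text
time_s: 25.4
tool_pos: [0.4274, 0.1067, 0.0423]
ee_rot: [180.0, 0.0, 84.8]
ft_force: [0.0, -0.2, -0.3]
width: 0.0503
grip_force: 62.3
```

step_arm([
  [0.4,[0,0,2],0],
  [0.4,[0,0,1.5],0],
  [0.4,[0,0,0],0],
  [0.4,[0,0,0],0],
])

```text
time_s: 25.8
tool_pos: [0.4278, 0.1076, 0.0389]
ee_rot: [179.9, -0.1, 84.9]
ft_force: [0.1, 0.1, 5.9]
width: 0.0498
grip_force: 62.7
```

step_arm([
  [0.7,[0,0,0],0],
  [1,[0,0,0],0],
  [1,[0,0,0],0],
  [1,[0,0,-20],0],
  [1,[0,0,-35],0],
  [1,[0,0,-40],0],
  [1,[0,0,-40],0],
  [1,[0,0,-40],0],
])

```text
time_s: 26.6
tool_pos: [0.4266, 0.107, 0.2144]
ee_rot: [-180.0, 0.0, 84.9]
ft_force: [0.5, 0.7, 1.0]
width: 0.0852
grip_force: 0.0
```

step_arm([
  [1,[-26,23,0],0],
  [1,[-26,23,0],0],
  [1,[-26,23,0],0],
  [1,[-26,23,0],0],
  [1,[-26,23,0],0],
  [1,[-26,23,0],0],
  [1,[-26,23,0],0],
  [1,[-26,23,0],0],
])

```text
time_s: 27.4
tool_pos: [0.5923, -0.1172, 0.2127]
ee_rot: [-179.9, -0.0, 84.9]
ft_force: [1.0, 0.3, 0.1]
width: 0.0855
grip_force: 0.0
```

step_arm([
  [1,[0,0,0],0.1],
  [1,[0,0,0],0],
  [1,[0,0,0],0],
])

```text
time_s: 27.7
tool_pos: [0.5914, -0.1156, 0.2127]
ee_rot: [-179.9, -0.0, 79.3]
ft_force: [0.3, -0.2, -0.8]
width: 0.0852
grip_force: 0.0
```

Run:
```python
from h import *
s=readout.read_state(); p=s["tool_pos"];print(p,s["ee_rot"],s["width"],s["q"])
i,c=snap("wrist","w14"); g=cv2.cvtColor(i,cv2.COLOR_BGR2HSV)
m=((abs(g[...,0].astype(int)-115)<12)&(g[...,1]>120)&(g[...,2]>60)).astype(np.uint8)
for k in cv2.findContours(m,0,2)[0]:
    if cv2.contourArea(k)>200: e=cv2.minEnclosingCircle(k); print(cv2.boundingRect(k),e,onz(c,e[0],.15))
print(proj(c,np.array([.597,-.121,.15]))); T,_=None,None
t=cv2.imread("pics/top0.png"); h=cv2.cvtColor(t,cv2.COLOR_BGR2HSV)[180:240,350:400]
m=((abs(h[...,0].astype(int)-115)<12)&(h[...,1]>120)).astype(np.uint8); k=max(cv2.findContours(m,0,2)[0],key=cv2.contourArea);e=cv2.minEnclosingCircle(k);print("top",e,onz(imaging.camera_info("top"),(350+e[0][0],180+e[0][1]),.15))
```

```text
[ 0.59143246 -0.11556802  0.21265423] [-1.79929794e+02 -8.30203168e-03  7.93227150e+01] 0.0852335901160676 [-25.27936043  28.96843537  44.84384294 102.53177145 -23.64347524
  58.39731918  18.01749153]
(304, 242, 52, 50) ((329.14227294921875, 266.175537109375), 26.052085876464844) [ 0.59739905 -0.11605667  0.15      ]
[329.90577284 273.47403392]
top ((28.5, 26.5), 7.905794143676758) [ 0.59815071 -0.12049123  0.15      ]
```

step_arm([
  [1,[-1.3,6.4,0],0],
  [1,[0,0,20],0],
  [1,[0,0,30],0],
  [1,[0,0,30],0],
  [1,[0,0,28],0],
  [1,[0,0,12],0],
  [1,[0,0,0],0],
  [1,[0,0,0],0],
])

```text
time_s: 28.55
tool_pos: [0.5987, -0.1189, 0.0942]
ee_rot: [179.9, 0.0, 79.2]
ft_force: [0.3, 0.3, 0.3]
width: 0.0851
grip_force: 0.0
```

step_arm([
  [0.7,[0,0,0],0],
  [0.5,[0,0,0],0],
  [0.3,[0,0,0],0],
  [0.1,[0,0,0],0],
  [0.1,[0,0,0],0],
  [0.1,[0,0,0],0],
  [0.1,[0,0,0],0],
  [0.1,[0,0,0],0],
])

```text
time_s: 29.35
tool_pos: [0.5986, -0.1188, 0.0939]
ee_rot: [179.9, -0.0, 79.2]
ft_force: [0.8, 1.4, 5.6]
width: 0.0272
grip_force: 59.2
```

step_arm([
  [0.1,[0,0,-10],0],
  [0.1,[0,0,-20],0],
  [0.1,[0,0,-20],0],
  [0.1,[0,0,-20],0],
  [0.1,[2.9,-12,0],0],
  [0.1,[5,-22,0],0],
  [0.1,[5,-22,0],0],
  [0.1,[5,-22,0],0],
])

```text
time_s: 30.15
tool_pos: [0.5235, -0.0862, 0.1633]
ee_rot: [-180.0, -0.0, 79.1]
ft_force: [-0.2, 0.5, 0.8]
width: 0.0271
grip_force: 58.9
```

step_arm([
  [0.1,[5,-22,0],0],
  [0.1,[5,-22,0],0],
  [0.1,[5,-22,0],0],
  [0.1,[5,-22,0],0],
  [0.1,[5,-14,0],0],
  [0.1,[5,-8,0],0],
  [0.1,[0,0,0],0],
  [0.1,[0,0,0],0],
])

```text
time_s: 30.95
tool_pos: [0.423, -0.0364, 0.1635]
ee_rot: [179.9, -0.0, 79.2]
ft_force: [0.7, -0.3, 0.0]
width: 0.027
grip_force: 58.9
```

Run:
```python
from h import *
s=readout.read_state(); p=s["tool_pos"];print(p,s["ee_rot"],s["width"])
i,c=snap("wrist","w15"); print(go(.422,-.0415,.095))
u=proj(c,np.array([.422,-.0415,.034])); print(u); u=u.astype(int)
cv2.imwrite("pics/w15c.png",cv2.resize(i[u[1]-110:u[1]+150,u[0]-150:u[0]+150],None,fx=2,fy=2))
```

```text
[ 0.4230431  -0.03635158  0.16353581] [ 1.79932882e+02 -7.38035587e-03  7.91904968e+01] 0.02695618616819571
[-5.1 -0.2 68.5]
[318.90347792 240.26448304]
```

step_arm([
  [0.1,[-5,0,10],0],
  [0.1,[0,0,22],0],
  [0.1,[0,0,20],0],
  [0.1,[0,0,10],0],
  [0.1,[0,0,3],0],
  [0.1,[0,0,0],0],
  [0.1,[0,0,0],0],
])

```text
time_s: 31.7
tool_pos: [0.422, -0.0415, 0.0987]
ee_rot: [179.9, -0.0, 79.1]
ft_force: [-0.4, -0.1, 0.2]
width: 0.0272
grip_force: 58.9
```

step_arm([
  [0.1,[0,0,2],0],
  [0.1,[0,0,1],0],
  [0.1,[0,0,0],0],
  [0.1,[0,0,0],0],
])

```text
time_s: 32.1
tool_pos: [0.4214, -0.0411, 0.0953]
ee_rot: [180.0, -0.0, 79.2]
ft_force: [0.6, -0.4, -0.9]
width: 0.0272
grip_force: 58.9
```

step_arm([
  [0.1,[0,0,1],0],
  [0.1,[0,0,0.8],0],
  [0.1,[0,0,0],0],
  [0.1,[0,0,0],0],
])

```text
time_s: 32.5
tool_pos: [0.4215, -0.0412, 0.0938]
ee_rot: [180.0, -0.0, 79.2]
ft_force: [-2.1, -0.3, 8.6]
width: 0.027
grip_force: 59.9
```

step_arm([
  [0.3,[0,0,0],0],
  [0.6,[0,0,0],0],
  [1,[0,0,0],0],
  [1,[0,0,0],0],
  [1,[0,0,-20],0],
  [1,[0,0,-30],0],
  [1,[0,0,-30],0],
  [1,[0,0,-30],0],
])

```text
time_s: 33.3
tool_pos: [0.421, -0.0415, 0.2042]
ee_rot: [-180.0, 0.1, 79.1]
ft_force: [0.6, 1.0, 0.9]
width: 0.0856
grip_force: 0.0
```

step_arm([
  [1,[0,0,-5],0],
  [1,[25,-3.6,0],0],
  [1,[25,-3.6,0],0],
  [1,[25,-3.6,0],0],
  [1,[25,-3.6,0],0],
  [1,[25,-3.6,0],0],
  [1,[22,-3.4,0],0],
  [1,[0,0,0],0],
])

```text
time_s: 34.1
tool_pos: [0.4274, 0.1099, 0.2075]
ee_rot: [-180.0, 0.0, 79.5]
ft_force: [-0.7, -1.9, 0.5]
width: 0.085
grip_force: 0.0
```

step_arm([
  [1,[0,0,0],0],
])

```text
time_s: 34.2
tool_pos: [0.4274, 0.1069, 0.2077]
ee_rot: [-179.9, 0.1, 79.2]
ft_force: [-1.4, -0.1, -0.1]
width: 0.0854
grip_force: 0.0
```

Run:
```python
from h import *
s=readout.read_state(); p=s["tool_pos"];print(p,s["ee_rot"],s["width"])
print(go(.4275,.1075,.039))
```

```text
[0.42744526 0.10694662 0.20767607] [-1.79949889e+02  7.84687788e-02  7.92204289e+01] 0.08544721435863775
[  0.6  -0.  168.7]
```

step_arm([
  [1,[0,0,35],0],
  [1,[0,0,40],0],
  [1,[0,0,40],0],
  [1,[0,0,30],0],
  [1,[0,0,16],0],
  [1,[0,0,6],0],
  [1,[0,0,0],0],
  [1,[0,0,0],0],
])

```text
time_s: 35.0
tool_pos: [0.4286, 0.1068, 0.0421]
ee_rot: [179.9, -0.0, 79.1]
ft_force: [-0.6, 0.8, 0.4]
width: 0.0853
grip_force: 0.0
```

step_arm([
  [0.8,[0,0,0],0],
  [0.6,[0,0,0],0],
  [0.4,[0,0,0],0],
  [0.4,[0,0,0],0],
  [0.4,[0,0,0],0],
  [0.4,[0,0,0],0],
  [0.4,[0,0,0],0],
])

```text
time_s: 35.7
tool_pos: [0.4283, 0.1077, 0.0423]
ee_rot: [180.0, -0.1, 79.2]
ft_force: [-1.7, -0.2, 8.8]
width: 0.0505
grip_force: 60.3
```

step_arm([
  [0.4,[0,0,-10],0],
  [0.4,[0,0,-25],0],
  [0.4,[0,0,-30],0],
  [0.4,[0,0,-30],0],
  [0.4,[0,0,0],0],
])

```text
time_s: 36.2
tool_pos: [0.4301, 0.1079, 0.1397]
ee_rot: [179.7, -0.3, 79.2]
ft_force: [0.8, 0.4, -1.1]
width: 0.0503
grip_force: 62.4
```

Run:
```python
from h import *
s=readout.read_state(); print(s["tool_pos"],s["ee_rot"],s["width"])
i,c=snap("top","t3"); g=cv2.cvtColor(i,cv2.COLOR_BGR2GRAY)
def disk(g,c,X,R,thr):
    u=proj(c,np.array(X)); m=(g<thr).astype(np.uint8); r=np.zeros_like(m); cv2.circle(r,tuple(int(v) for v in u),R,1,-1); m&=r
    m=cv2.morphologyEx(m,cv2.MORPH_OPEN,cv2.getStructuringElement(2,(11,11)))
    k=max(cv2.findContours(m,0,2)[0],key=cv2.contourArea); e=cv2.fitEllipse(cv2.convexHull(k)); print(u,e,cv2.boundingRect(k),[onz(c,e[0],z)[:2].round(4) for z in (.017,.034)])
disk(g,c,(.598,-.119,.02),26,90)
w=cv2.imread("pics/w14.png",0); disk(w,ci("w14"),(.598,-.119,.02),75,100)
x=i[165:335,240:480]; cv2.imwrite("pics/t3c.png",cv2.resize(x,None,fx=3.333,fy=3.333,interpolation=cv2.INTER_CUBIC))
print(go(.598,-.119,.138))
```

```text
[0.43010752 0.10793806 0.13972936] [179.70652068  -0.27823553  79.1706073 ] 0.0502773535694683Traceback (most recent call last):
  File "<stdin>", line 8, in <module>
  File "<stdin>", line 7, in disk
ValueError: max() iterable argument is empty
```

Run:
```python
from h import *
def disk(f,c,X,R,thr):
    g=cv2.imread(f,0); u=proj(c,np.array(X)); m=(g<thr).astype(np.uint8); r=np.zeros_like(m); cv2.circle(r,tuple(int(v) for v in u),R,1,-1); m&=r
    m=cv2.morphologyEx(m,cv2.MORPH_OPEN,cv2.getStructuringElement(2,(9,9)))
    ks=cv2.findContours(m,0,2)[0]
    if not ks: print(f,"none",g[int(u[1]),int(u[0])]); return
    k=max(ks,key=cv2.contourArea); e=cv2.fitEllipse(cv2.convexHull(k)); print(f,u,e,[onz(c,e[0],z)[:2].round(4) for z in (.017,.034)])
T=imaging.camera_info("top")
for f in("t3","top0"): disk(f"pics/{f}.png",T,(.598,-.119,.02),26,110)
for f,R in(("w14",80),("w13",70),("w2",110)): disk(f"pics/{f}.png",ci(f),(.598,-.117,.02),R,100)
print(go(.598,-.119,.138))
```

```text
pics/t3.png [371.81679646 220.26561176] ((372.2720031738281, 219.70559692382812), (40.230621337890625, 41.72542190551758), 172.21102905273438) [array([ 0.5998, -0.1203]), array([ 0.5964, -0.1187])]
pics/top0.png [371.81679646 220.26561176] ((372.3079528808594, 219.4059600830078), (40.30619812011719, 42.38368606567383), 179.10671997070312) [array([ 0.6005, -0.1204]), array([ 0.597 , -0.1188])]
pics/w14.png [326.19682069 214.55776546] ((328.9825744628906, 228.83895874023438), (89.66429901123047, 122.56646728515625), 1.1998710632324219) [array([ 0.598 , -0.1328]), array([ 0.5985, -0.1276])]
pics/w13.png [507.68501648 281.22206407] ((509.2221374511719, 279.8131103515625), (87.30758666992188, 102.58175659179688), 92.38106536865234) [array([ 0.601 , -0.1172]), array([ 0.5914, -0.1082])]
pics/w2.png [534.09876507  39.66721941] ((541.2250366210938, 34.49209213256836), (145.04470825195312, 191.5573272705078), 46.34480667114258) [array([ 0.604 , -0.1155]), array([ 0.5938, -0.116 ])]
[-1.914e+02  2.086e+02  2.000e-01]
```

step_arm([
  [0.4,[-8,20,0],0],
  [0.4,[-11,32,0],0],
  [0.4,[-11,32,0],0],
  [0.4,[-11,32,0],0],
  [0.4,[-25,18,0],0],
  [0.4,[-25,15,0],0],
  [0.4,[-25,15,0],0],
  [0.4,[-25,15,0],0],
])

```text
time_s: 37.05
tool_pos: [0.5767, -0.0659, 0.135]
ee_rot: [-179.9, 0.0, 79.2]
ft_force: [-0.5, -0.5, -1.3]
width: 0.0503
grip_force: 62.4
```

step_arm([
  [0.4,[-25,15,0],0],
  [0.4,[-25,15,0],0],
  [0.4,[0,0,0],0],
  [0.4,[0,0,0],0],
  [0.4,[0,0,0],0],
])

```text
time_s: 37.55
tool_pos: [0.5966, -0.1182, 0.1354]
ee_rot: [-179.9, -0.0, 79.2]
ft_force: [-0.4, 0.7, -0.5]
width: 0.0502
grip_force: 62.4
```

Run:
```python
from h import *
s=readout.read_state(); print(s["tool_pos"],s["ee_rot"],s["width"]); print(go(.5985,-.1185,.0725))
```

```text
[ 0.59662517 -0.11823886  0.13540887] [-1.79881019e+02 -4.64278171e-02  7.92362736e+01] 0.050240273193290975
[ 0.1  1.9 62.9]
```

step_arm([
  [0.4,[0,1.5,20],0],
  [0.4,[0,0,25],0],
  [0.4,[0,0,13],0],
  [0.4,[0,0,3],0],
  [0.4,[0,0,0],0],
  [0.4,[0,0,0],0],
])

```text
time_s: 38.15
tool_pos: [0.5994, -0.12, 0.0763]
ee_rot: [179.9, -0.0, 79.2]
ft_force: [-0.0, -0.0, -0.6]
width: 0.0503
grip_force: 62.4
```

step_arm([
  [0.4,[0,0,1.2],0],
  [0.4,[0,0,0],0],
])

```text
time_s: 38.35
tool_pos: [0.5992, -0.12, 0.0748]
ee_rot: [179.9, -0.0, 79.2]
ft_force: [-0.4, 0.1, -0.5]
width: 0.0505
grip_force: 62.4
```

step_arm([
  [0.4,[0,0,1.5],0],
  [0.4,[0,0,1.5],0],
  [0.4,[0,0,0],0],
  [0.4,[0,0,0],0],
])

```text
time_s: 38.75
tool_pos: [0.5989, -0.12, 0.0715]
ee_rot: [180.0, -0.0, 79.2]
ft_force: [-0.9, 0.2, 3.7]
width: 0.0506
grip_force: 62.5
```

step_arm([
  [0.7,[0,0,0],0],
  [1,[0,0,0],0],
  [1,[0,0,0],0],
  [1,[0,0,-20],0],
  [1,[0,0,-35],0],
  [1,[0,0,-40],0],
  [1,[0,0,-40],0],
  [1,[0,0,-30],0],
])

```text
time_s: 39.55
tool_pos: [0.5992, -0.1204, 0.2387]
ee_rot: [179.9, -0.0, 79.1]
ft_force: [1.3, 0.6, 0.2]
width: 0.0854
grip_force: 0.0
```

step_arm([
  [1,[25,-23,0],0],
  [1,[25,-23,0],0],
  [1,[25,-23,0],0],
  [1,[25,-23,0],0],
  [1,[25,-23,0],0],
  [1,[25,-23,0],0],
  [1,[25,-23,0],0],
  [1,[0,0,0],0],
])

```text
time_s: 40.35
tool_pos: [0.4713, 0.0863, 0.2358]
ee_rot: [-179.9, -0.1, 79.6]
ft_force: [-0.4, 0.5, 0.3]
width: 0.0853
grip_force: 0.0
```

Run:
```python
from h import *
s=readout.read_state(); print(s["time_s"],s["tool_pos"])
a,_=snap("top","t4"); b,_=snap("side","s4")
A=cv2.resize(a[165:335,240:480],(800,567))[:,:]; B=cv2.resize(b[150:310,240:400],(480,480))
A=cv2.resize(A,(800,567)); cv2.imwrite("pics/final.png",np.vstack([np.hstack([cv2.resize(a[165:335,240:480],(480,340)),cv2.resize(b[155:295,220:400],(320,249)).repeat(1,0) if 0 else cv2.copyMakeBorder(cv2.resize(b[155:295,240:400],(320,280)),0,60,0,0,0)])]))
```

```text
40.35 [0.47125006 0.08632555 0.23579009]
```

View pics/final.png

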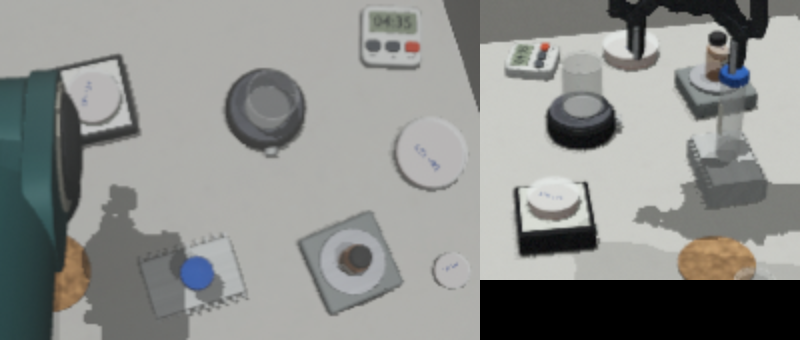

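All four stand upright on their instruments: vial cap (359,257), beaker (268,103), tube cap (197,273), petri (96,98). I check the offsets numerically.

Run:
```python
from h import *
T=imaging.camera_info("top"); f=lambda p:(240+p[0]/2,165+p[1]/2)
print("vial",onz(T,f((360,257)),.096)," pan",onz(T,f((353.5,261)),.034))
print("tube",onz(T,f((197,273)),.15)," block",np.mean([onz(T,f(p),.034) for p in [(140,260),(232,237),(248,297),(158,317)]],0))
print("beaker rim",onz(T,f((272,100)),.102)," stir",(.599,-.1195))
```

```text
vial [ 0.43724304 -0.20316577  0.096     ]  pan [ 0.43714791 -0.20727023  0.034     ]
tube [ 0.41992075 -0.04337474  0.15      ]  block [ 0.42101297 -0.04375835  0.034     ]
beaker rim [ 0.5919686  -0.12011937  0.102     ]  stir (0.599, -0.1195)
```

```bash
python3 -c "
from cell import manip; print(manip.hand_in())"
```

```text
the job is handed in; nothing more can be done
None
```

I moved all four samples to their own instruments and handed the job in at about 40 s. In the last pictures each stands upright near its centre (tube and petri within about 2 mm, vial about 4 mm, beaker up to 7 mm on a rough reading), and the timer is in place; the flask was out of that last crop but was never approached.

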